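# Scan the label of a lamp housing

### The arm

A 7-joint arm with a two-finger parallel gripper is mounted at the origin on the work surface. World frame = base frame: x ahead of the robot, y to its left, z up, the work surface at z = 0. Lengths are in mm, angles in rad, forces in N, time in s.
With the tool pointing down it reaches from about 400 to 875 mm from the base axis. Payload 4.4 kg.
Tool frame: the origin (TCP) lies at the very end of the fingers, on their centre line; the grasp point (between the pads) lies 19 mm behind it; y points along the fingers, z is the direction in which the jaws open and shut, and the axes are right-handed (so a half turn about y gives the same grasp; the last joint's range is limited). The gripper opens to 85 mm and grips with 20 to 120 N. Pads are 22 mm wide; open, the fingers measure 114 mm over their backs; the gripper's body (76 mm by 85 mm) begins 54 mm behind the grasp point. The pads swing forward as they close: fully open they stand 13 mm farther back than shut.
Start: joints at [1.035, 0.628, 0.038, 1.517, -0.027, 0.996, -0.02], TCP at [294.288, -579.579, 231.313] pointing down, gripper open.
Joint ranges: [-3.06, 3.06], [-0.37, 2.12], [-1.25, 1.32], [0.18, 2.47], [-1.1, 4.24], [0.23, 1.98], [-2.94, 2.94]. Speed limits (rad/s): [2.57, 2.57, 3.14, 3.14, 3.14, 3.14, 3.14].

### API

Orientations are given as [roll, pitch, yaw] about the fixed x, y, z axes, in that order (R = Rz(yaw) Ry(pitch) Rx(roll)).
In Python, from cell import * gives the robot as it stands.
- The arm moves only by the tool apply_moves, never from a script. Its argument "targets" is a list of rows, each a list of 6 numbers: the shift along the tool's x, y, z in units of 40 mm (1.0 is 40 mm), then the turn, a rotation vector about the tool's x, y, z in units of 8 degrees (1.0 is 8 degrees). A call has 1 to 12 rows; each row shifts and turns the commanded pose from where the row before left it, along the tool's axes as they then stand; what a row does not reach is not made up. A row lasts 1/8 s, in which the tool goes at most 62.5 mm and 10.7 degrees, less where a joint would pass 70% of its speed; a pose out of reach is approached as far as the arm can. A call is refused whole if a number of a shift passes 1 or a number of a turn 1, either way. A call with a gripper value outside its range is refused whole. "jaw" is the gripper command: -1 is shut, 1 is fully open, values between are in proportion, set as the call begins (left out, the last holds). The fingers move at their own pace and stop on an object; the grip force is fixed at half the most. Time passes only in rows, so rows that do not move let the fingers close. It gives the time, the measured TCP pose, the force and the opening at its end, in the units of the state.
- read_state(): the state, without advancing time (a new reading comes with each control period).
- get_image(name): name is "scene" or "side" or "wrist"; returns the picture (384x512x3 uint8, red, green, blue); there is no depth.
- calibration(name): a dict with "fx", "fy", "cx", "cy" (pixels), "world_from_camera" (4x4, takes a point from camera to world coordinates). Camera axes: x right, y down, z forward; pixel columns grow to the right and rows downward; lengths in mm; the calibration is good to about 2 mm. A picture is of the moment at which its call begins: read the wrist's pose just before it. calibration takes no time and is no camera call; for the wrist camera it gives the pose at the moment of the call.
- finish_job(): hands the job in, once; it reports no verdict.
The state is a dict: "clock": time; "qpos": joint angles; "qd": joint speeds; "tau": joint torques, N m; "eef_pos": TCP position; "tool_rot": TCP orientation; "force": force on the tool from outside, world axes, zero at the start; "torque": the same for the moment, N m; "width": finger opening in mm.
Only numpy, scipy, OpenCV 4.12 (cv2) and the standard library are available. Lean on these libraries where they do the work, as an engineer would, in place of code of your own. Each camera call takes 0.05 s, during which the arm holds its last target. There are 200 camera calls.

### The job

Lift the wand scanner out of its holder and lay it flat in the middle of the rubber mat, letting go of it; then take it again in a way that lets you point its window down at the middle of the barcode label on the tilted lamp housing: aim roughly square-on (within 30 degrees) and 5 to 20 cm away, and hold it steady there for a good second. Finally lay the scanner flat in the middle of the mat again and let go. Do not touch the lamp housing with anything, do not drop the scanner, and leave the blue tub and the red can where they are.

Things in the scene. Friction and masses are not known exactly. Their poses are not given: they have to be found in the camera images.
- scanner: Wand barcode scanner, 180 mm long, 0.24 kg: straight grey handle 34 mm wide, 34 high (x -90 to +40 mm) with black butt; orange head 54 wide, 36 high (x +40 to +90 mm), black window in its end. Origin: centre of its flat underside; x along the wand out of the window (aiming direction), y across, z to the top side (blue button). It starts leaning in the holder, window up.
- scanner_window (a point): Centre of the scanner's black window, at x = 90, z = 18 mm in the scanner's frame; its axes are the scanner's.
- scanner_grip (a point): Middle of the handle, a good place to grip across its sides: x = -30, z = 17 mm in the scanner's frame; its axes are the scanner's.
- holder: Fixed holder: steel foot 140 x 90 x 12 mm; yellow spine 22 mm wide rising at 50 degrees towards its +x; yellow ledge 54 mm wide at the spine's foot; two cheeks, 51 mm over all, beside the scanner's lowest 22 mm only. The scanner's underside lies on the spine, its butt on the ledge, its origin at x 13, z 99 mm of the holder; it lifts straight out. Origin: centre of the foot's underside, z up.
- mat: Black rubber mat fixed on the bench, 220 (x) x 220 (y) x 4 mm thick. Origin: centre of its underside; top at z = 4 mm. A second, unlabelled lamp housing (62 mm high, 130 wide) lies fixed on the bench beyond it, from about 170 mm past the mat centre on, in +x.
- lamp: Grey street-lamp housing fixed on a blue and dark steel stand, tilted 25 degrees, low end (60 mm spigot) to its -x. Lid 150 x 130 mm with the label in its middle; it reaches from x -135 to +195 mm, 150 mm wide with the stand, highest point 205 mm. Origin: on the bench below the middle of the lid, z up.
- label: White barcode label with black bars, 54 (x) x 74 (y) mm, on the lid of the tilted lamp housing about 126 mm above the bench. Origin: its centre. z points out of the label (65 degrees up, leaning to the lamp's -x), x up the slope, y across.
- screw_tub: Loose blue open tub 80 x 60 x 45 mm, bystander. Origin: centre of its underside.
- spray_can: Loose red can, 60 mm diameter, 160 mm high, upright, bystander. Origin: centre of its underside.

How it is judged (in metres and radians):
On the way, in this order (a step that is already met when the one before it is completed fails the run):
1. the scanner lies level on the rubber mat, let go and at rest (contact force between scanner and mat above 0.5 N and contact force between the fingers and scanner below 0.1 N and angle between scanner's own x axis and vertical between 1.42 and 1.72 rad and x of scanner in the frame of mat between -0.09 and 0.09 m and y of scanner in the frame of mat between -0.09 and 0.09 m and linear speed of scanner below 0.02 m/s and angular speed of scanner below 0.2 rad/s), for 0.2 s.
2. the held scanner's aim line stays within 20 mm of the label's middle, 50 to 200 mm away, within 30 degrees of square-on, below 30 mm/s and 0.15 rad/s, for 0.8 s (contact force between the fingers and scanner above 1 N and x of label in the frame of scanner_window between 0.05 and 0.2 m and y of label in the frame of scanner_window between -0.02 and 0.02 m and z of label in the frame of scanner_window between -0.02 and 0.02 m and angle between the x axis of scanner and the z axis of label, either way round below 0.52 rad and linear speed of scanner below 0.03 m/s and angular speed of scanner below 0.15 rad/s), for 0.8 s.
At the end, for the whole second after the job is handed in: The scanner lies level (within 0.15 rad) on the rubber mat, its middle within 90 mm (along each side) of the mat's middle, touching the mat, let go and at rest (all of step 1).
It fails at once if the lamp housing or its stand is touched (over 2 N) (contact force between lamp and anything else above 2 N).
It fails at once if the scanner is dropped (moves faster than 0.7 m/s out of the fingers) (contact force between the fingers and scanner below 0.1 N and linear speed of scanner above 0.7 m/s).
It fails at once if the tub or can is moved by more than 30 mm (distance of any of screw_tub, spray_can from where it was at the start of the episode above 0.03 m).
It also fails if it takes over 69 s, if anything falls off the work surface, if the arm or the gripper's body presses on something with over 40 N, if the wrist force passes 120 N, or if a joint passes its speed limit or range.

## Working session

There is one attempt and no reset: what is moved stays moved. The work goes in short steps, Python scripts to look and compute and a tool call to move; the robot and the scene stay as the last step left them, time stands still between calls to the robot, and variables do not carry over. Pictures are saved under pics/ and viewed, about 8 in all and at most 12, crops included, and the job is handed in when it is done.

Besides the shell and the picture viewer there is one more tool, called in YAML: its name, and indented under it one key for each argument. apply_moves: Moves the arm, as the interface text tells. Its arguments: {"type":"object","properties":{"targets":{"type":"array"},"jaw":{"type":"number"}},"required":["targets"]}

```bash
mkdir -p pics; ls
python3 - <<'E'
from cell import *
import cv2,numpy as np
print(read_state())
for n in ["scene","side"]:
    cv2.imwrite(f"pics/{n}0.png",cv2.resize(get_image(n)[:,:,::-1],(800,600),interpolation=cv2.INTER_CUBIC))
for n in ["scene","side","wrist"]:
    c=calibration(n);print(n,c["fx"],c["fy"],c["cx"],c["cy"]);print(np.round(c["world_from_camera"],3))
E
```

```text
pics
{'clock': 0.0, 'qpos': array([ 1.03518501,  0.62933691,  0.03843483,  1.51839218, -0.0269883 ,
        0.99628933, -0.01995638]), 'qd': array([ 6.84219398e-04,  5.78184373e-06, -2.90323916e-04,  2.64694393e-03,
       -2.84913810e-04, -2.15422280e-03,  9.84139808e-04]), 'tau': array([-8.93617766e-05, -5.63389349e+01,  1.22642655e+00, -1.93441540e+01,
        1.10648770e-02,  1.05582591e-02,  2.10607664e-05]), 'eef_pos': array([ 294.00534782, -578.99574236,  230.3872027 ]), 'tool_rot': array([-1.57270401e+00, -3.07492380e-05, -2.67172611e+00]), 'force': array([ 0.03757183, -0.42133776,  0.34602273]), 'torque': array([ 0.00107148, -0.0293232 , -0.02245722]), 'width': 85.39573223615166}
scene 447.7458510578442 447.7458510578442 257.576383256261 192.44117772793533
[[-9.930000e-01  1.090000e-01 -4.700000e-02  6.408060e+02]
 [ 1.190000e-01  9.140000e-01 -3.880000e-01  4.649840e+02]
 [ 0.000000e+00 -3.910000e-01 -9.200000e-01  1.217879e+03]
 [ 0.000000e+00  0.000000e+00  0.000000e+00  1.000000e+00]]
side 401.62086432204006 401.62086432204006 250.34577969552035 193.40514954855342
[[-9.000000e-01 -2.390000e-01  3.650000e-01  7.447600e+01]
 [-4.360000e-01  4.470000e-01 -7.810000e-01  1.092954e+03]
 [ 2.300000e-02 -8.620000e-01 -5.060000e-01  8.321560e+02]
 [ 0.000000e+00  0.000000e+00  0.000000e+00  1.000000e+00]]
wrist 332.07261977994955 332.07261977994955 252.3582073243249 191.56718915952862
[[ 4.52000e-01 -8.47000e-01 -2.80000e-01  3.66883e+02]
 [-8.92000e-01 -4.30000e-01 -1.41000e-01 -5.42901e+02]
 [-1.00000e-03  3.13000e-01 -9.50000e-01  3.72624e+02]
 [ 0.00000e+00  0.00000e+00  0.00000e+00  1.00000e+00]]
```

View pics/scene0.png

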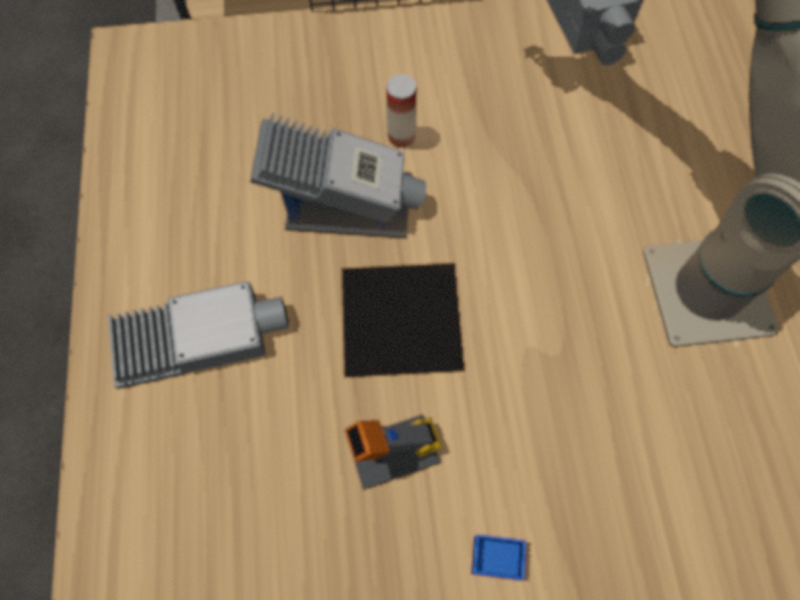

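View pics/side0.png

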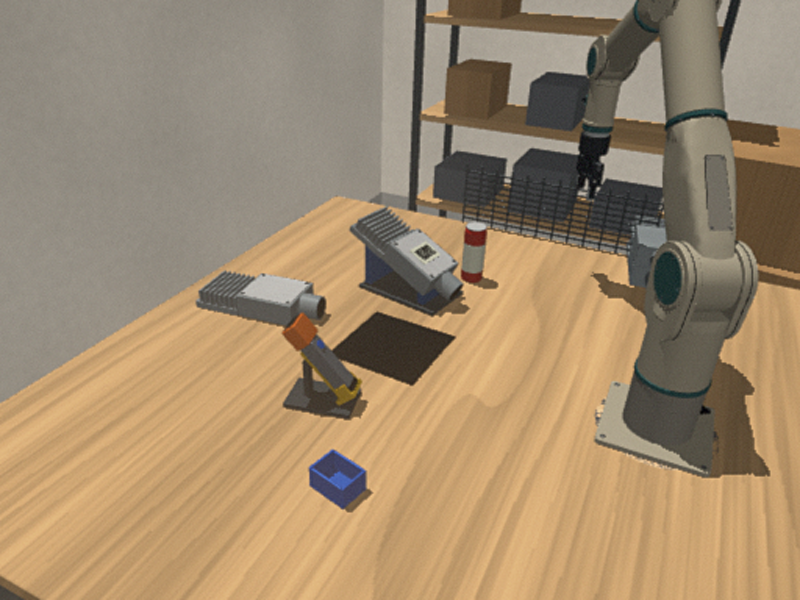

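The scene shows the mat (corners about 343,268 / 455,264 / 463,370 / 345,375), the scanner in its holder near (395,445) with its head to the left (+x), and the label at (367,168). Next I'll enlarge the parts I need to measure.

Run:
```python
import cv2,numpy as np
from cell import *
s=get_image("scene")[:,:,::-1];d=get_image("side")[:,:,::-1]
def crop(im,x,y,w,h,f):
    c=cv2.resize(im[y:y+h,x:x+w],None,fx=f,fy=f,interpolation=cv2.INTER_CUBIC)
    for k in range(0,w,10): cv2.line(c,(k*f,0),(k*f,6 if k%50 else 12),(0,0,255),1)
    for k in range(0,h,10): cv2.line(c,(0,k*f),(6,k*f),(0,0,255),1)
    return c
a=crop(s,215,260,80,60,5);b=crop(s,200,80,80,60,5)
c=crop(d,175,195,80,75,5)[:300];e=crop(d,220,130,80,60,5)
cv2.imwrite("pics/m1.png",np.vstack([np.hstack([a,b]),np.hstack([c,e])]))
```

```text
(no output)
```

View pics/m1.png

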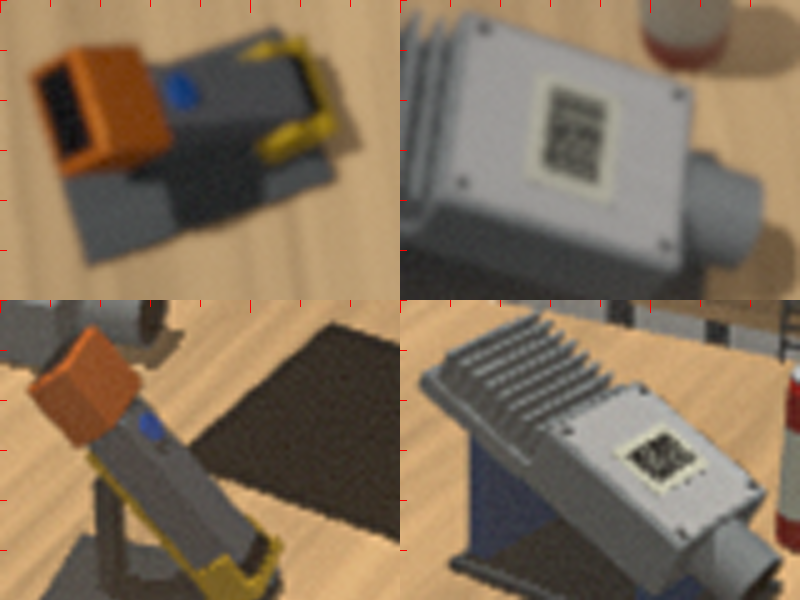

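```bash
cat > h.py <<'E'
import numpy as np
from scipy.spatial.transform import Rotation as R
from scipy.optimize import least_squares
from cell import *
def proj(n,P):
    c=calibration(n);T=np.linalg.inv(c["world_from_camera"]);p=np.atleast_2d(P)@T[:3,:3].T+T[:3,3]
    return p[:,:2]/p[:,2:]*[c["fx"],c["fy"]]+[c["cx"],c["cy"]]
def onplane(n,uv,z):
    c=calibration(n);T=c["world_from_camera"];uv=np.atleast_2d(uv)
    d=np.c_[(uv-[c["cx"],c["cy"]])/[c["fx"],c["fy"]],np.ones(len(uv))]@T[:3,:3].T
    return T[:3,3]+d*((z-T[2,3])/d[:,2:])
def tool():
    s=read_state();return s,s["eef_pos"],R.from_euler("xyz",s["tool_rot"])
def plan(p,M):
    "shift (tool units) and turn (units) from the present pose to TCP p, rotation M"
    s,q,T=tool();return T.inv().apply(np.array(p)-q)/40,np.degrees((T.inv()*R.from_matrix(M)).as_rotvec())/8
E
python3 - <<'E'
from h import *
np.set_printoptions(precision=3,suppress=True)
V=lambda L:np.array(L)/1.5625
print("mat",onplane("scene",V([[343,268],[455,264],[463,370],[345,375]]),4))
print("tub",onplane("scene",V([500,557]),45),"can",onplane("scene",V([402,87]),160))
hs=np.array([[90,265],[335,180],[277,27],[66,114]])/5+[215,260]
HP=np.array([[70,45,12],[-70,45,12],[-70,-45,12],[57.1,0,179.5]])
f=lambda v:(proj("scene",HP@R.from_euler("z",v[2]).as_matrix().T+[v[0],v[1],0])-hs).ravel()
r=least_squares(f,[600,250,0]);print("holder",r.x,r.fun)
ls=np.array([[525,188],[535,73],[620,83],[605,203]])-[400,0];ls=ls/5+[200,80]
ld=np.array([[615,453],[660,425],[708,465],[665,497]])-[400,300];ld=ld/5+[220,130]
LP=np.array([[27,37,0],[27,-37,0],[-27,-37,0],[-27,37,0]])
def g(v):
    M=(R.from_euler("z",v[3])*R.from_euler("y",-25,degrees=True)).as_matrix();P=LP@M.T+v[:3]
    return np.r_[proj("scene",P)-ls,proj("side",P)-ld].ravel()
r=least_squares(g,[650,-100,126,0]);print("label",r.x,r.fun)
s,q,T=tool();print(T.as_matrix())
c=calibration("wrist")["world_from_camera"];print("cam in tool",T.inv().apply(c[:3,3]-q))
E
```

```text
mat [[ 684.681 -128.566    4.   ]
 [ 469.518 -111.415    4.   ]
 [ 486.714  101.158    4.   ]
 [ 699.491   85.146    4.   ]]
tub [[480.898 424.286  45.   ]] can [[ 535.879 -416.675  160.   ]]
holder [627.678 232.751   0.215] [-0.634  0.69   0.384  0.007  0.534 -0.775 -0.227 -0.017]
label [ 619.6   -272.405  120.933   -0.139] [ 0.185 -1.899 -0.599 -0.626 -0.537  2.233  1.648 -0.277 -0.743  0.523
 -0.161 -0.177  0.176 -0.089 -0.541  0.127]
[[-0.892 -0.001  0.453]
 [-0.453  0.001 -0.892]
 [ 0.    -1.    -0.001]]
cam in tool [ -81.34  -142.166    0.487]
```

The fits agree within about 1–2 px: mat centre (585,-13), holder (628,233) at yaw 0.215, label (620,-272,~124). Now I'll move over to the holder.

apply_moves:
  targets:
    - [-0.56, -0.1, -0.63, 0, 0.08, 0]
    - [-0.56, -0.1, -0.63, 0, 0.08, 0]
    - [-0.56, -0.1, -0.63, 0, 0.08, 0]
    - [-0.56, -0.1, -0.63, 0, 0.08, 0]
    - [-0.56, -0.1, -0.63, 0, 0.08, 0]
    - [-0.56, -0.1, -0.63, 0, 0.08, 0]
    - [-0.56, -0.1, -0.63, 0, 0.08, 0]
    - [-0.56, -0.1, -0.63, 0, 0.08, 0]
    - [-0.56, -0.1, -0.63, 0, 0.08, 0]
    - [-0.56, -0.1, -0.63, 0, 0.08, 0]
    - [-0.56, -0.1, -0.63, 0, 0.08, 0]
    - [-0.56, -0.1, -0.63, 0, 0.08, 0]
  jaw: 1

```text
clock: 1.7
eef_pos: [421.0, -194.5, 279.5]
tool_rot: [-1.571, 0.0, -2.806]
force: [0.3, 0.2, -0.2]
width: 85.2
```

```bash
cat >> h.py <<'E'
def frame(yaw,tilt):
    "tool down, camera forward, fingers tilted forward by tilt deg in the vertical plane of heading yaw (rad)"
    c,s=np.cos(yaw),np.sin(yaw);t=np.radians(tilt);f=np.array([c,s,0]);k=np.array([0,0,1.])
    y=np.sin(t)*f-np.cos(t)*k;z=np.array([s,-c,0]);return np.c_[np.cross(y,z),y,z]
def scan_holder(yaw=.215,h=(627.7,232.8)):
    f=np.array([np.cos(yaw),np.sin(yaw),0]);k=np.array([0,0,1.]);a=np.radians(50)
    o=np.r_[h,0]+13*f+99*k;x=np.cos(a)*f+np.sin(a)*k;z=-np.sin(a)*f+np.cos(a)*k
    return o,np.c_[x,np.cross(z,x),z]
def scan_from_tool(grip,tilt): pass
np.set_printoptions(precision=3,suppress=True)
E
python3 - <<'E'
from h import *
s,q,T=tool();print(s["clock"],q,s["qpos"])
o,S=scan_holder();M=frame(.215,45)
g=o+S@[-20,0,25];print("grasp",g,"pre",g-101*M[:,1])
print(plan(g-101*M[:,1],M))
print(plan(g-101*M[:,1]+[0,0,100],T.as_matrix())[0])
E
```

```text
1.7 [ 421.033 -194.516  279.48 ] [ 0.361  0.302  0.015  1.951 -0.006  0.889 -0.857]
grasp [609.131 228.745  99.749] pre [539.357 213.508 171.167]
(array([-6.15 ,  2.708, -8.659]), array([0.338, 0.817, 5.618]))
[-6.15   0.208 -8.659]
```

apply_moves:
  targets:
    - [-0.55, 0, -0.7, 0, 0.07, 0]
    - [-0.55, 0, -0.7, 0, 0.07, 0]
    - [-0.55, 0, -0.7, 0, 0.07, 0]
    - [-0.55, 0, -0.7, 0, 0.07, 0]
    - [-0.55, 0, -0.7, 0, 0.07, 0]
    - [-0.55, 0, -0.7, 0, 0.07, 0]
    - [-0.55, 0, -0.7, 0, 0.07, 0]
    - [-0.55, 0, -0.7, 0, 0.07, 0]
    - [-0.55, 0, -0.7, 0, 0.07, 0]
    - [-0.55, 0, -0.7, 0, 0.07, 0]
    - [-0.55, 0, -0.7, 0, 0.07, 0]
    - [0, 0, 0, 0, 0, 0]

```text
clock: 3.2
eef_pos: [565.8, 171.7, 278.8]
tool_rot: [-1.573, 0.0, -2.909]
force: [0.0, 0.1, 0.3]
width: 85.6
```

apply_moves:
  targets:
    - [0, 0, 0, 0, 0, 0.7]
    - [0, 0, 0, 0, 0, 0.7]
    - [0, 0, 0, 0, 0, 0.7]
    - [0, 0, 0, 0, 0, 0.7]
    - [0, 0, 0, 0, 0, 0.7]
    - [0, 0, 0, 0, 0, 0.7]
    - [0, 0, 0, 0, 0, 0.7]
    - [0, 0, 0, 0, 0, 0.7]
    - [0, 0, 0, 0, 0, 0]

```text
clock: 4.32
eef_pos: [564.0, 149.9, 277.3]
tool_rot: [-1.525, 0.561, -2.911]
force: [0.0, 0.1, -0.2]
width: 85.2
```

Run:
```python
from h import *
import cv2
s,q,T=tool();print(s["clock"],q,s["qpos"])
o,S=scan_holder();M=frame(.215,45)
g=o+S@[-20,0,25]
print(plan(g-101*M[:,1],M))
im=get_image("wrist")[:,:,::-1].copy()
print(proj("wrist",np.array([o+S@[-90,0,34],o+S@[90,-27,36],o+S@[90,27,36],o+S@[90,0,18],g])))
cv2.imwrite("pics/w1.png",cv2.resize(im,(800,600)))
```

```text
4.325 [563.972 149.865 277.29 ] [-0.202  0.296 -0.23   2.175  1.018  0.24  -2.705]
(array([ 1.61 ,  2.042, -1.785]), array([-0.257,  0.125,  1.608]))
[[185.494 260.314]
 [197.347 110.992]
 [130.442 110.386]
 [167.854 102.454]
 [180.162 207.443]]
```

View pics/w1.png

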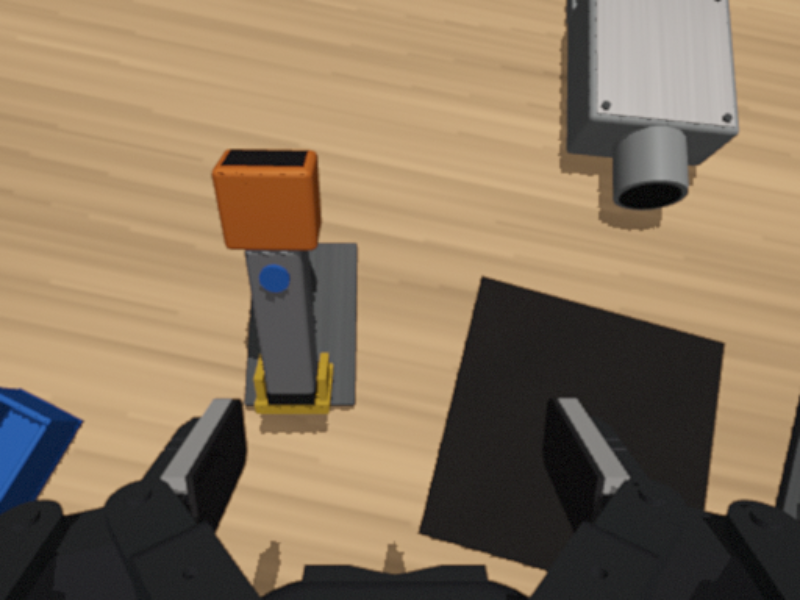

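The wrist view shows the scanner upright in its holder. The butt is at (292,397) and the head's top corners are at (214,172) and (320,168), about 5 mm to the right of my prediction, so yaw ≈ 0.18. Joint 6 is at its limit at 33° of tilt, so I'll grasp with about 20°.

```bash
sed -i 's/yaw=.215,h=(627.7,232.8)/yaw=.18,h=(628.2,230.4)/' h.py
python3 - <<'E'
from h import *
o,S=scan_holder();M=frame(.18,20)
g=o+S@[-20,0,25]
print(g,plan(g-101*M[:,1],M),plan(g-101*M[:,1]+[0,0,0],M)[0]*40)
s,q,T=tool()
for d in (-101,19): print((M.T@(g+d*M[:,1]-q))/40)
E
```

```text
[609.5   226.997  99.749] (array([ 0.531,  2.034, -1.75 ]), array([-0.165,  0.284, -1.522])) [ 21.234  81.361 -69.986]
[ 0.153  2.147 -1.688]
[ 0.153  5.147 -1.688]
```

apply_moves:
  targets:
    - [0, 0, 0, -0.04, 0.07, -0.38]
    - [0, 0, 0, -0.04, 0.07, -0.38]
    - [0, 0, 0, -0.04, 0.07, -0.38]
    - [0, 0, 0, -0.04, 0.07, -0.38]
    - [0.03, 0.2, -0.4, 0, 0, 0]
    - [0.03, 0.2, -0.4, 0, 0, 0]
    - [0.03, 0.2, -0.4, 0, 0, 0]
    - [0.03, 0.2, -0.4, 0, 0, 0]
    - [0, 0.4, 0, 0, 0, 0]
    - [0, 0.4, 0, 0, 0, 0]
    - [0, 0, 0, 0, 0, 0]

```text
clock: 5.75
eef_pos: [570.1, 216.1, 213.8]
tool_rot: [-1.569, 0.347, -2.961]
force: [0.3, 0.1, -0.1]
width: 85.5
```

```bash
cat > g1.py <<'E'
from h import *
import cv2,sys
o,S=scan_holder();M=frame(.18,20)
g=o+S@[-20,0,25]
s,q,T=tool();print(s["clock"],q,s["qpos"],s["force"],plan(g+19*M[:,1],M))
if len(sys.argv)>1:
    im=get_image("wrist")[:,:,::-1].copy()
    print(1.5625*proj("wrist",np.array([o+S@[-90,0,34],o+S@[90,-27,36],o+S@[90,27,36],g,o+S@[40,17,34],o+S@[40,-17,34],o+S@[-90,-17,34],o+S@[-90,17,34]])))
    cv2.imwrite(f"pics/{sys.argv[1]}.png",cv2.resize(im,(800,600)))
E
python3 g1.py w2
```

```text
5.75 [570.072 216.089 213.754] [-0.163  0.488 -0.429  1.981  0.722  0.479 -2.515] [ 0.252  0.131 -0.064] (array([ 0.01 ,  3.502, -0.097]), array([-0.01 ,  0.004,  0.015]))
[[388.447 378.034]
 [459.526 106.892]
 [309.601 106.825]
 [387.557 291.151]
 [347.041 212.928]
 [425.258 212.948]
 [415.789 378.033]
 [361.103 378.035]]
```

View pics/w2.png

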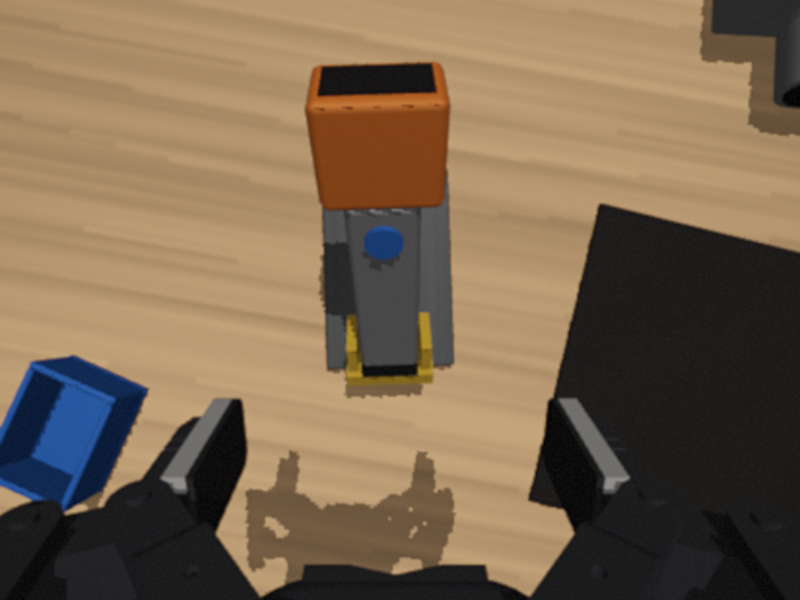

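The scanner is centred where predicted, within about 3 mm (head corners at 307–449 × 105, butt at 362–417 × 370). Moving in and closing.

apply_moves:
  targets:
    - [0, 0.5, -0.01, 0, 0, 0]
    - [0, 0.5, -0.01, 0, 0, 0]
    - [0, 0.5, -0.01, 0, 0, 0]
    - [0, 0.5, -0.01, 0, 0, 0]
    - [0, 0.5, 0, 0, 0, 0]
    - [0, 0.5, 0, 0, 0, 0]
    - [0, 0.25, 0, 0, 0, 0]
    - [0, 0.25, 0, 0, 0, 0]
    - [0, 0, 0, 0, 0, 0]

```text
clock: 6.92
eef_pos: [617.5, 227.3, 84.0]
tool_rot: [-1.571, 0.35, -2.961]
force: [0.7, -0.5, -0.1]
width: 85.5
```

```bash
python3 g1.py
```

```text
6.925 [617.51  227.32   83.996] [-0.314  0.729 -0.197  1.956  1.069  0.25  -2.846] [ 0.724 -0.513 -0.136] (array([ 0.052,  0.037, -0.028]), array([ 0.   ,  0.006, -0.007]))
```

apply_moves:
  targets:
    - [0, 0, 0, 0, 0, 0]
    - [0, 0, 0, 0, 0, 0]
    - [0, 0, 0, 0, 0, 0]
    - [0, 0, 0, 0, 0, 0]
    - [0, 0, 0, 0, 0, 0]
    - [0, 0, 0, 0, 0, 0]
    - [0, 0, 0, 0, 0, 0]
    - [0, 0, 0, 0, 0, 0]
  jaw: -1

```text
clock: 7.92
eef_pos: [617.4, 228.7, 85.2]
tool_rot: [-1.572, 0.352, -2.959]
force: [-2.8, -0.4, 4.7]
width: 33.3
```

apply_moves:
  targets:
    - [-0.04, -0.12, 0, 0, 0, 0]
    - [-0.08, -0.23, 0, 0, 0, 0]
    - [-0.12, -0.33, 0, 0, 0, 0]
    - [-0.12, -0.33, 0, 0, 0, 0]
    - [-0.12, -0.33, 0, 0, 0, 0]
    - [-0.15, -0.4, 0, 0, 0, 0]
    - [-0.15, -0.4, 0, 0, 0, 0]
    - [-0.15, -0.4, 0, 0, 0, 0]
    - [-0.15, -0.4, 0, 0, 0, 0]
    - [-0.1, -0.27, 0, 0, 0, 0]
    - [0, 0, 0, 0, 0, 0]

```text
clock: 9.3
eef_pos: [618.0, 228.1, 222.2]
tool_rot: [-1.571, 0.352, -2.961]
force: [0.4, -1.1, -2.4]
width: 33.0
```

Run:
```python
from h import *
import cv2
im=get_image("side")[110:290,120:340,::-1]
cv2.imwrite("pics/s2.png",cv2.resize(im,(733,600)))
s,q,T=tool();print(s["clock"],q,s["qpos"],s["force"],s["width"])
```

```text
9.35 [617.57  227.709 221.204] [-0.083  0.559 -0.542  1.85   0.756  0.583 -2.496] [ 0.215 -0.416 -3.694] 32.934620390504335
```

View pics/s2.png

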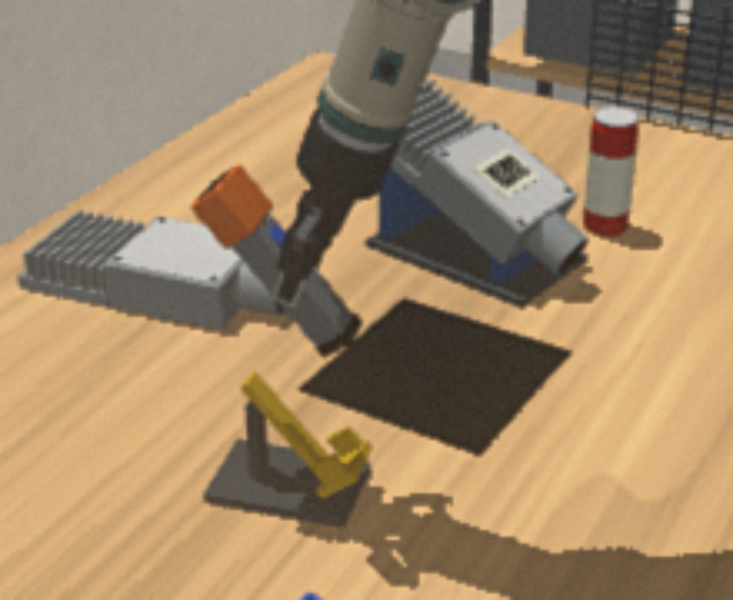

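Lifted cleanly: the holder is empty and the scanner is firmly in the fingers.

```bash
cat >> h.py <<'E'
# scanner in tool, grasp 1 (from TCP pose at closing)
def rel(p,rpy,o,S):
    T=R.from_euler("xyz",rpy);return T.inv().apply(o-np.array(p)),T.as_matrix().T@S
REL1=rel([617.4,228.7,85.2],[-1.572,.352,-2.959],*scan_holder())
def level(yaw,pitch=0):
    "scanner axes, heading yaw, nose up by pitch deg"
    return (R.from_euler("z",yaw)*R.from_euler("y",-pitch,degrees=True)).as_matrix()
def tool_for(o,S,rl):
    M=S@rl[1].T;return np.array(o)-M@rl[0],M
E
cat > p1.py <<'E'
from h import *
p,M=tool_for([585,-13,4],level(0),REL1)
s,q,T=tool();print(s["clock"],q,s["qpos"],s["force"])
print("tgt",p,R.from_matrix(M).as_euler("xyz"))
print("up120",plan(p+[0,0,120],M),"down",plan(p,M),"z-tool",M.T@[0,0,-1])
E
python3 p1.py
```

```text
9.35 [617.57  227.709 221.204] [-0.083  0.559 -0.542  1.85   0.756  0.583 -2.496] [ 0.215 -0.416 -3.694]
tgt [559.047 -12.739  13.461] [-1.574 -0.521 -3.139]
up120 (array([3.122, 1.195, 5.649]), array([-0.136,  1.324, -6.221])) down (array([4.152, 4.013, 5.649]), array([-0.136,  1.324, -6.221])) z-tool [-0.497  0.867  0.003]
```

apply_moves:
  targets:
    - [0.1, 0, 0.5, 0, 0.11, -0.52]
    - [0.1, 0, 0.5, 0, 0.11, -0.52]
    - [0.1, 0, 0.5, 0, 0.11, -0.52]
    - [0.1, 0, 0.5, 0, 0.11, -0.52]
    - [0.1, 0, 0.5, 0, 0.11, -0.52]
    - [0.1, 0, 0.5, 0, 0.11, -0.52]
    - [0.1, 0, 0.5, 0, 0.11, -0.52]
    - [0.1, 0, 0.5, 0, 0.11, -0.52]
    - [0.1, 0, 0.5, 0, 0.11, -0.52]
    - [0.1, 0, 0.5, 0, 0.11, -0.52]
    - [0.1, 0, 0.5, 0, 0.11, -0.52]
    - [0.1, 0, 0.5, 0, 0.11, -0.52]

```text
clock: 10.85
eef_pos: [595.1, -15.9, 220.8]
tool_rot: [-1.552, -0.524, 3.135]
force: [0.0, 0.6, -1.8]
width: 33.1
```

```bash
python3 p1.py
```

```text
10.85 [595.115 -15.861 220.839] [ 0.242  0.933 -0.608  1.152  0.354  1.702 -1.904] [ 0.022  0.638 -1.755]
tgt [559.047 -12.739  13.461] [-1.574 -0.521 -3.139]
up120 (array([-0.312,  2.341, -0.117]), array([-0.128, -0.055,  0.026])) down (array([-1.814,  4.938, -0.165]), array([-0.128, -0.055,  0.026])) z-tool [-0.497  0.867  0.003]
```

apply_moves:
  targets:
    - [-0.12, 0.44, -0.02, -0.13, -0.05, 0.03]
    - [-0.15, 0.44, -0.02, 0, 0, 0]
    - [-0.15, 0.44, -0.02, 0, 0, 0]
    - [-0.15, 0.44, -0.02, 0, 0, 0]
    - [-0.15, 0.44, -0.02, 0, 0, 0]
    - [-0.15, 0.44, -0.02, 0, 0, 0]
    - [-0.15, 0.44, -0.01, 0, 0, 0]
    - [-0.15, 0.44, -0.01, 0, 0, 0]
    - [-0.15, 0.44, -0.01, 0, 0, 0]
    - [-0.15, 0.44, -0.01, 0, 0, 0]
    - [0, 0, 0, 0, 0, 0]
    - [0, 0, 0, 0, 0, 0]

```text
clock: 12.35
eef_pos: [559.4, -8.2, 40.3]
tool_rot: [-1.576, -0.517, -3.139]
force: [1.0, -0.2, -2.6]
width: 33.1
```

```bash
python3 p1.py
python3 - <<'E'
from h import *
import cv2
im=get_image("side")[170:270,160:300,::-1]
cv2.imwrite("pics/s3.png",cv2.resize(im,(784,560),interpolation=cv2.INTER_CUBIC))
E
```

```text
12.35 [559.431  -8.227  40.273] [ 0.261  1.087 -0.578  1.379  0.426  1.344 -1.964] [ 1.024 -0.203 -2.61 ]
tgt [559.047 -12.739  13.461] [-1.574 -0.521 -3.139]
up120 (array([ 1.16 , -2.021,  0.103]), array([ 0.009,  0.   , -0.028])) down (array([-0.323,  0.587,  0.116]), array([ 0.009,  0.   , -0.028])) z-tool [-0.497  0.867  0.003]
```

View pics/s3.png

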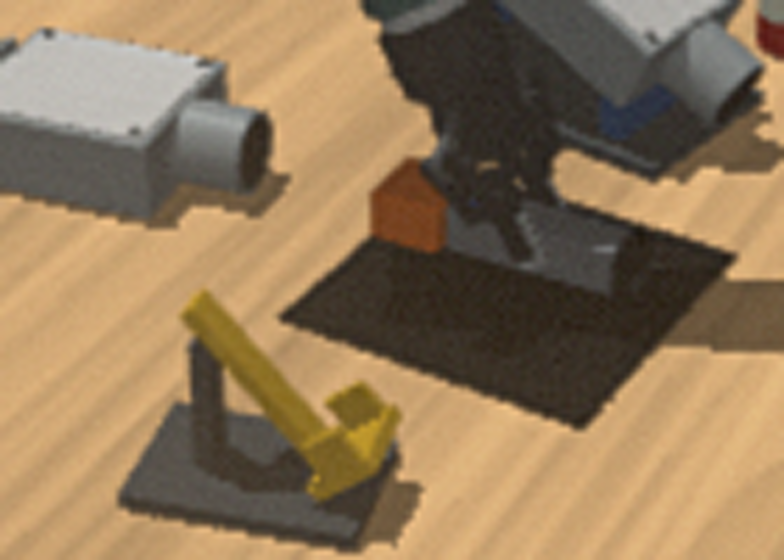

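The scanner hangs level about 25 mm over the mat. Lowering it to contact.

apply_moves:
  targets:
    - [-0.06, 0.11, 0.03, 0, 0, 0]
    - [-0.06, 0.11, 0.03, 0, 0, 0]
    - [-0.06, 0.11, 0.03, 0, 0, 0]
    - [-0.06, 0.11, 0.03, 0, 0, 0]
    - [-0.04, 0.065, 0, 0, 0, 0]
    - [-0.02, 0.035, 0, 0, 0, 0]
    - [0, 0, 0, 0, 0, 0]

```text
clock: 13.28
eef_pos: [558.7, -13.0, 15.2]
tool_rot: [-1.575, -0.518, -3.139]
force: [0.2, 0.3, -2.1]
width: 33.1
```

apply_moves:
  targets:
    - [-0.02, 0.035, 0, 0, 0, 0]
    - [-0.02, 0.035, 0, 0, 0, 0]
    - [0, 0, 0, 0, 0, 0]

```text
clock: 13.65
eef_pos: [559.0, -12.9, 14.0]
tool_rot: [-1.575, -0.518, -3.139]
force: [0.1, -0.3, 8.8]
width: 33.1
```

apply_moves:
  targets:
    - [0, 0, 0, 0, 0, 0]
    - [0, 0, 0, 0, 0, 0]
    - [0, 0, 0, 0, 0, 0]
    - [0, 0, 0, 0, 0, 0]
    - [0, 0, 0, 0, 0, 0]
    - [0, 0, 0, 0, 0, 0]
    - [0, 0, 0, 0, 0, 0]
    - [0, 0, 0, 0, 0, 0]
  jaw: 1

```text
clock: 14.65
eef_pos: [558.8, -13.1, 12.0]
tool_rot: [-1.575, -0.517, -3.139]
force: [-0.5, 0.7, -0.3]
width: 85.0
```

Run:
```python
from h import *
p,M=tool_for([585,-13,4],level(0),REL1)
s,q,T=tool();print(s["clock"],q,s["qpos"],s["width"])
o=q+T.apply(REL1[0]);S=T.as_matrix()@REL1[1];print("scanner",o,S)
for a in (5,10,15):
    M2=frame(0,a);g=np.array([585,-13,4])+[-20,0,26];print(a,"TCP",g+19*M2[:,1],"low",(g+19*M2[:,1])[2]-11*np.sin(np.radians(a)),plan(g+19*M2[:,1]+[0,0,0],M2))
```

```text
14.65 [558.778 -13.115  12.023] [ 0.262  1.124 -0.566  1.379  0.444  1.31  -1.962] 85.04455654043551
scanner [584.761 -13.382   2.644] [[ 1.     0.001 -0.003]
 [-0.001  1.    -0.001]
 [ 0.003  0.001  1.   ]]
5 TCP [566.656 -13.     11.072] low 10.113587566032596 (array([-0.183, -0.077, -0.003]), array([0.026, 0.01 , 4.331]))
10 TCP [568.299 -13.     11.289] low 9.378522738431812 (array([-0.216, -0.102, -0.003]), array([0.027, 0.009, 4.956]))
15 TCP [569.918 -13.     11.647] low 8.800399804379975 (array([-0.247, -0.13 , -0.003]), array([0.027, 0.008, 5.581]))
```

Released; it lies flat, with a fitted pose within 2 mm of the mat's middle. Backing off and re-tilting forward by 15° for the second grasp.

apply_moves:
  targets:
    - [0, -0.3, 0, 0, 0, 0]
    - [0, -0.5, 0, 0, 0, 0]
    - [0, -0.6, 0, 0, 0, 0]
    - [0, -0.6, 0, 0, 0, 0.5]
    - [0, -0.2, 0, 0, 0, 0.7]
    - [0, 0, 0, 0, 0, 0.7]
    - [0, 0, 0, 0, 0, 0.7]
    - [0, 0, 0, 0, 0, 0.7]
    - [0, 0, 0, 0, 0, 0.7]
    - [0, 0, 0, 0, 0, 0.7]
    - [0, 0, 0, 0, 0, 0.7]
    - [0, 0, 0, 0, 0, 0]

```text
clock: 16.15
eef_pos: [600.5, -13.6, 89.5]
tool_rot: [-1.572, 0.235, -3.14]
force: [-0.0, -0.7, 0.4]
width: 85.2
```

```bash
cat > r2.py <<'E'
from h import *
import cv2,sys
s,q,T=tool();print(s["clock"],q,s["tool_rot"],s["qpos"],s["force"])
o=np.array([585,-13,4.]);S=level(0)
M2=frame(0,15);g=o+[-20,0,26];print("TCP",g+19*M2[:,1],plan(g+19*M2[:,1],M2),plan(g-60*M2[:,1],M2)[0])
if len(sys.argv)>1:
    im=get_image("wrist")[:,:,::-1].copy()
    print(1.5625*proj("wrist",np.array([o+S@v for v in [[90,-27,36],[90,27,36],[40,17,34],[40,-17,34],[-90,-17,34],[-90,17,34]]])))
    cv2.imwrite(f"pics/{sys.argv[1]}.png",cv2.resize(im,(800,600)))
E
python3 r2.py w3
```

```text
16.15 [600.506 -13.604  89.452] [-1.572  0.235 -3.14 ] [ 0.221  0.7   -0.373  2.001  0.826  0.337 -2.378] [-0.003 -0.695  0.42 ]
TCP [569.918 -13.     11.647] (array([ 1.197,  1.714, -0.015]), array([0.011, 0.013, 0.192])) [ 1.249 -0.261 -0.018]
[[462.493 187.602]
 [324.988 187.449]
 [351.559 313.498]
 [435.615 313.633]
 [433.188 617.731]
 [353.214 617.51 ]]
```

View pics/w3.png

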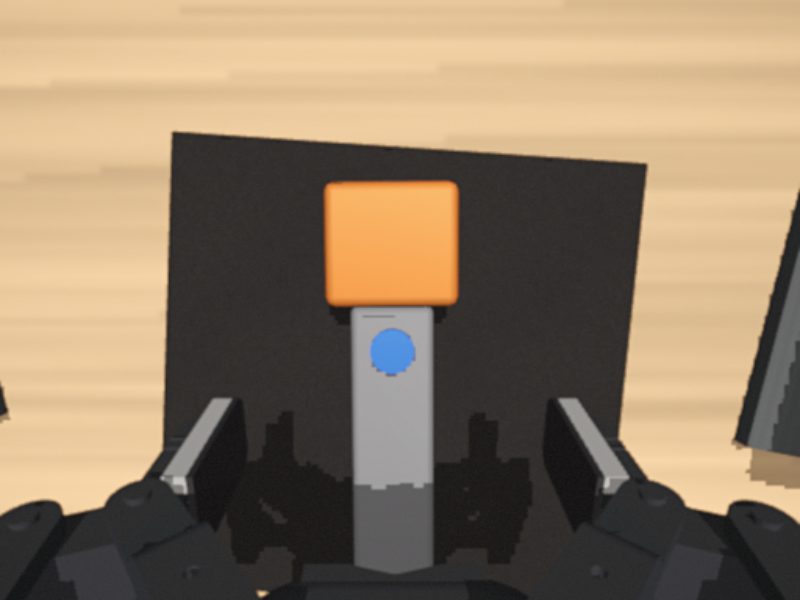

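The scanner lies flat on the mat within 3 mm of where I predicted (head at 325–459 × 182–306). Descending for the second grasp.

apply_moves:
  targets:
    - [0.3, 0, 0, 0, 0, 0.19]
    - [0.3, 0.1, 0, 0, 0, 0]
    - [0.3, 0.2, 0, 0, 0, 0]
    - [0.25, 0.3, 0, 0, 0, 0]
    - [0, 0.4, 0, 0, 0, 0]
    - [0, 0.35, 0, 0, 0, 0]
    - [0, 0.2, 0, 0, 0, 0]
    - [0, 0.1, 0, 0, 0, 0]
    - [0, 0, 0, 0, 0, 0]

```text
clock: 17.32
eef_pos: [583.0, -15.5, 22.8]
tool_rot: [-1.577, 0.24, -3.139]
force: [0.9, 0.3, -0.9]
width: 85.4
```

```bash
python3 r2.py
```

```text
17.325 [583.024 -15.491  22.8  ] [-1.577  0.24  -3.139] [ 0.2    0.808 -0.33   2.075  1.403  0.233 -2.941] [ 0.876  0.334 -0.933]
TCP [569.918 -13.     11.647] (array([ 0.384,  0.193, -0.062]), array([0.051, 0.017, 0.154])) [ 0.427 -1.781 -0.076]
```

Joint 7 is at its end stop in this attitude. I'll back up and make a half turn about the fingers, which gives the same grasp with plenty of wrist range.

apply_moves:
  targets:
    - [0, -0.3, 0, 0, 0, -0.3]
    - [0, -0.4, 0, 0, 0, -0.4]
    - [0, -0.5, 0, 0, 0, -0.5]
    - [0, -0.5, 0, 0, 0, -0.5]
    - [0, -0.5, 0, 0, -0.5, 0]
    - [0, 0, 0, 0, -0.9, 0]
    - [0, 0, 0, 0, -0.9, 0]
    - [0, 0, 0, 0, -0.9, 0]
    - [0, 0, 0, 0, -0.9, 0]
    - [0, 0, 0, 0, -0.9, 0]
    - [0, 0, 0, 0, -0.9, 0]
    - [0, 0, 0, 0, -0.9, 0]

```text
clock: 18.82
eef_pos: [572.4, -16.4, 110.1]
tool_rot: [-1.571, 0.007, -2.184]
force: [0.2, 0.0, 0.6]
width: 85.6
```

apply_moves:
  targets:
    - [0, 0, 0, 0, -1, 0]
    - [0, 0, 0, 0, -1, 0]
    - [0, 0, 0, 0, -1, 0]
    - [0, 0, 0, 0, -1, 0]
    - [0, 0, 0, 0, -1, 0]
    - [0, 0, 0, 0, -1, 0]
    - [0, 0, 0, 0, -1, 0]
    - [0, 0, 0, 0, -1, 0]
    - [0, 0, 0, 0, -1, 0]
    - [0, 0, 0, 0, -1, 0]
    - [0, 0, 0, 0, -1, 0]
    - [0, 0, 0, 0, -1, 0]

```text
clock: 20.32
eef_pos: [572.3, -16.5, 110.0]
tool_rot: [-1.565, -0.001, -0.508]
force: [0.2, 0.7, -0.3]
width: 85.3
```

```bash
cat > r3.py <<'E'
from h import *
s,q,T=tool();print(s["clock"],q,s["tool_rot"],s["qpos"],s["force"])
M2=frame(0,30)@np.diag([-1,1,-1]);g=np.array([588,-13.5,4])+[-20,0,27]
print("TCP",g+19*M2[:,1],plan(g+19*M2[:,1],M2),"pre",plan(g-51*M2[:,1],M2))
E
python3 r3.py
```

```text
20.325 [572.331 -16.508 109.986] [-1.565 -0.001 -0.508] [ 0.643  1.004 -1.207  1.831  1.06   1.122  0.1  ] [ 0.198  0.659 -0.344]
TCP [577.5   -13.5    14.546] (array([0.075, 2.387, 0.114]), array([ 0.91 , -3.563, -3.652])) pre (array([-0.689,  0.868, -0.302]), array([ 0.91 , -3.563, -3.652]))
```

apply_moves:
  targets:
    - [0, 0, 0, 0, -0.9, 0]
    - [0, 0, 0, 0, -0.9, 0]
    - [0, 0, 0, 0, -0.9, 0]
    - [0, 0, 0, 0, -0.9, 0]
    - [0, 0, 0, 0, 0, 0]

```text
clock: 20.95
eef_pos: [572.4, -16.4, 110.0]
tool_rot: [-1.565, -0.004, -0.011]
force: [0.5, 0.5, 0.3]
width: 85.6
```

```bash
python3 r3.py
```

```text
20.95 [572.38  -16.428 109.962] [-1.565 -0.004 -0.011] [ 0.647  1.012 -1.219  1.831  1.068  1.132  0.591] [0.484 0.512 0.259]
TCP [577.5   -13.5    14.546] (array([0.118, 2.386, 0.062]), array([-0.017, -0.087, -3.723])) pre (array([-0.751,  0.867,  0.06 ]), array([-0.017, -0.087, -3.723]))
```

Now tilting forward (turn about tool z is negative in this attitude), a bit at a time, watching the joints.

apply_moves:
  targets:
    - [-0.1, 0.1, 0.01, 0, 0, -0.45]
    - [-0.1, 0.1, 0.01, 0, 0, -0.45]
    - [-0.1, 0.1, 0.01, 0, 0, -0.45]
    - [-0.1, 0.1, 0.01, 0, 0, -0.45]
    - [-0.1, 0.1, 0.01, 0, 0, -0.45]
    - [-0.1, 0.1, 0.01, 0, -0.09, -0.45]
    - [-0.1, 0.1, 0, 0, 0, -0.45]
    - [-0.1, 0.1, 0, 0, 0, -0.45]
    - [0, 0, 0, 0, 0, 0]

```text
clock: 22.08
eef_pos: [547.0, -13.3, 70.8]
tool_rot: [-1.568, -0.503, 0.001]
force: [0.6, 0.0, 1.2]
width: 85.3
```

```bash
python3 r3.py
```

```text
22.075 [547.011 -13.334  70.822] [-1.568 -0.503  0.001] [ 0.663  1.019 -1.136  2.379  2.06   0.974 -0.35 ] [0.592 0.003 1.21 ]
TCP [577.5   -13.5    14.546] (array([-0.01 ,  1.6  , -0.009]), array([-0.023,  0.004, -0.148])) pre (array([-0.046, -0.15 , -0.004]), array([-0.023,  0.004, -0.148]))
```

apply_moves:
  targets:
    - [0, 0.3, 0, 0, 0, -0.1]
    - [0, 0.3, 0, 0, 0, 0]
    - [0, 0.3, 0, 0, 0, 0]
    - [0, 0.3, 0, 0, 0, 0]
    - [0, 0.2, 0, 0, 0, 0]
    - [0, 0.15, 0, 0, 0, 0]
    - [0, 0, 0, 0, 0, 0]

```text
clock: 22.95
eef_pos: [579.4, -13.2, 17.6]
tool_rot: [-1.568, -0.52, 0.001]
force: [-0.6, 0.4, 0.2]
width: 85.6
```

```bash
python3 r3.py
```

```text
22.95 [579.406 -13.204  17.648] [-1.568 -0.52   0.001] [ 0.632  1.155 -1.071  2.313  2.189  1.026 -0.355] [-0.602  0.38   0.203]
TCP [577.5   -13.5    14.546] (array([-0.08 ,  0.044, -0.007]), array([-0.02 ,  0.004, -0.026])) pre (array([-0.086, -1.706, -0.003]), array([-0.02 ,  0.004, -0.026]))
```

apply_moves:
  targets:
    - [-0.07, 0.04, 0, 0, 0, 0]
    - [0, 0, 0, 0, 0, 0]
    - [0, 0, 0, 0, 0, 0]

```text
clock: 23.32
eef_pos: [577.8, -13.3, 15.4]
tool_rot: [-1.569, -0.521, 0.001]
force: [0.2, -0.1, 0.3]
width: 85.5
```

apply_moves:
  targets:
    - [0, 0, 0, 0, 0, 0]
    - [0, 0, 0, 0, 0, 0]
    - [0, 0, 0, 0, 0, 0]
    - [0, 0, 0, 0, 0, 0]
    - [0, 0, 0, 0, 0, 0]
    - [0, 0, 0, 0, 0, 0]
    - [0, 0, 0, 0, 0, 0]
    - [0, 0, 0, 0, 0, 0]
  jaw: -1

```text
clock: 24.32
eef_pos: [577.7, -13.1, 15.5]
tool_rot: [-1.569, -0.521, 0.001]
force: [-2.7, 0.1, 6.4]
width: 33.1
```

Gripped (33.1 mm). Computing the aiming pose.

```bash
cat >> h.py <<'E'
REL2=rel([577.7,-13.1,15.5],[-1.569,-.521,.001],np.array([587.5,-13.4,4]),level(0))
LAB=np.array([620,-272,124.])
def aim(N,d,yaw=-.14):
    S=level(yaw,-N);w=LAB-d*S[:,0];return tool_for(w-S@[90,0,18],S,REL2)
def now(rl):
    s,q,T=tool();return q+T.apply(rl[0]),T.as_matrix()@rl[1]
E
cat > a1.py <<'E'
from h import *
s,q,T=tool();print(s["clock"],q,s["tool_rot"],s["qpos"],s["force"],s["width"])
p,M=aim(55,110);print("tgt",p,R.from_matrix(M).as_euler("xyz"),plan(p,M),"world",p-q)
o,S=now(REL2);w=o+S@[90,0,18];print("label in window",S.T@(LAB-w),"nose down",np.degrees(np.arcsin(-S[2,0])),"yaw",np.arctan2(S[1,0],S[0,0]),"win",w)
E
python3 a1.py
```

```text
24.325 [577.701 -13.075  15.527] [-1.569 -0.521  0.001] [ 0.631  1.161 -1.07   2.318  2.198  1.033 -0.361] [-2.66   0.097  6.385] 33.140791098102305
tgt [ 495.611 -254.168  292.13 ] [-1.568  0.439 -0.139] (array([ 1.652, -7.037, -6.009]), array([-0.039,  1.062,  6.858])) world [ -82.091 -241.093  276.603]
label in window [ -57.704 -258.615  102.075] nose down 0.018504028895377653 yaw 0.0006464304616308822 win [677.504 -13.312  21.995]
```

apply_moves:
  targets:
    - [0.08, -0.15, 0, 0, 0, 0]
    - [0.2, -0.35, 0, 0, 0, 0]
    - [0.25, -0.43, 0, 0, 0, 0]
    - [0.25, -0.43, 0, 0, 0, 0]
    - [0.25, -0.43, 0, 0, 0, 0]
    - [0.25, -0.43, 0, 0, 0, 0]
    - [0.25, -0.43, 0, 0, 0, 0]
    - [0.25, -0.43, 0, 0, 0, 0]
    - [0.25, -0.43, 0, 0, 0, 0]
    - [0.25, -0.43, 0, 0, 0, 0]
    - [0.25, -0.43, 0, 0, 0, 0]
    - [0, 0, 0, 0, 0, 0]

```text
clock: 25.82
eef_pos: [579.2, -13.8, 218.6]
tool_rot: [-1.57, -0.523, 0.001]
force: [-0.0, -0.3, -2.2]
width: 33.3
```

```bash
python3 a1.py
```

```text
25.825 [579.166 -13.824 218.603] [-1.57  -0.523  0.001] [ 0.756  0.648 -1.186  2.209  1.559  0.674  0.062] [-0.009 -0.264 -2.176] 33.30237731262181
tgt [ 495.611 -254.168  292.13 ] [-1.568  0.439 -0.139] (array([-0.896, -2.643, -6.005]), array([-0.032,  1.052,  6.875])) world [ -83.555 -240.344   73.527]
label in window [ -58.954 -257.771 -101.384] nose down -0.10480444299849191 yaw -0.000715086164443269 win [678.953 -14.19  225.286]
```

apply_moves:
  targets:
    - [-0.2, -0.19, 0, 0, 0.1, 0.62]
    - [-0.2, -0.19, 0, 0, 0.1, 0.62]
    - [-0.2, -0.19, 0, 0, 0.1, 0.62]
    - [-0.2, -0.19, 0, 0, 0.1, 0.62]
    - [-0.2, -0.19, 0, 0, 0.1, 0.62]
    - [-0.2, -0.19, 0, 0, 0.1, 0.62]
    - [-0.2, -0.19, 0, 0, 0.1, 0.62]
    - [-0.2, -0.19, 0, 0, 0.1, 0.62]
    - [-0.2, -0.19, 0, 0, 0.1, 0.62]
    - [-0.2, -0.19, 0, 0, 0.1, 0.62]
    - [0, 0, 0, 0, 0, 0.62]
    - [0, 0, 0, 0, 0, 0]

```text
clock: 27.32
eef_pos: [492.8, -11.1, 277.8]
tool_rot: [-1.557, 0.436, -0.128]
force: [-0.4, -0.2, -2.2]
width: 33.2
```

```bash
python3 a1.py
```

```text
27.325 [492.767 -11.084 277.804] [-1.557  0.436 -0.128] [ 0.586  0.83  -1.119  1.513  0.46   1.602  0.853] [-0.381 -0.158 -2.206] 33.1879877674407
tgt [ 495.611 -254.168  292.13 ] [-1.568  0.439 -0.139] (array([ 0.617, -0.764, -6.008]), array([-0.044,  0.07 ,  0.017])) world [   2.843 -243.084   14.326]
label in window [ 116.648 -242.806   37.895] nose down 54.85385575349794 yaw -0.11990688926521077 win [555.029 -18.999 199.937]
```

apply_moves:
  targets:
    - [0.1, -0.13, -0.3, -0.04, 0.07, 0.02]
    - [0.1, -0.13, -0.5, 0, 0, 0]
    - [0.1, -0.13, -0.5, 0, 0, 0]
    - [0.1, -0.13, -0.55, 0, 0, 0]
    - [0.1, -0.12, -0.55, 0, 0, 0]
    - [0.1, -0.12, -0.55, 0, 0, 0]
    - [0, 0, -0.55, 0, 0, 0]
    - [0, 0, -0.55, 0, 0, 0]
    - [0, 0, -0.55, 0, 0, 0]
    - [0, 0, -0.5, 0, 0, 0]
    - [0, 0, -0.5, 0, 0, 0]
    - [0, 0, -0.4, 0, 0, 0]

```text
clock: 28.82
eef_pos: [493.1, -254.3, 296.4]
tool_rot: [-1.566, 0.437, -0.138]
force: [-0.0, 0.6, -2.4]
width: 32.8
```

```bash
python3 a1.py
python3 - <<'E'
from h import *
import cv2
a=cv2.resize(get_image("scene")[70:200,180:340,::-1],(400,325),interpolation=cv2.INTER_CUBIC)
b=cv2.resize(get_image("side")[90:220,200:360,::-1],(400,325),interpolation=cv2.INTER_CUBIC)
w=cv2.resize(get_image("wrist")[:,:,::-1],(366,275))
im=np.zeros((600,800,3),np.uint8);im[:325,:400]=a;im[:325,400:]=b;im[325:,:366]=w
cv2.imwrite("pics/a1.png",im)
E
```

```text
28.825 [ 493.117 -254.35   296.396] [-1.566  0.437 -0.138] [ 0.864  0.877 -1.084  1.31   0.618  1.801  1.241] [-0.018  0.628 -2.421] 32.75326578764649
tgt [ 495.611 -254.168  292.13 ] [-1.568  0.439 -0.139] (array([0.101, 0.071, 0.013]), array([-0.011,  0.007,  0.013])) world [ 2.493  0.182 -4.266]
label in window [114.906   0.177  -0.832] nose down 54.89664113906911 yaw -0.1371224624185394 win [ 555.192 -263.239  218.485]
```

View pics/a1.png

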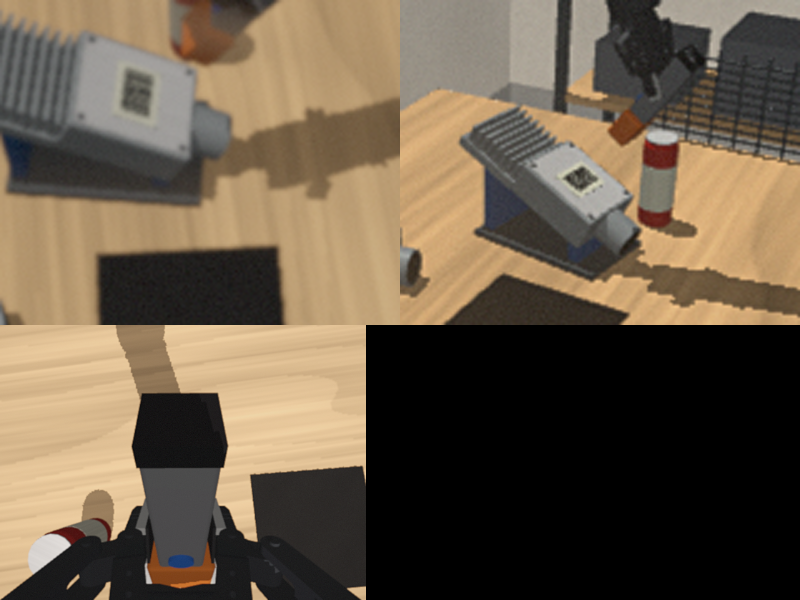

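The side view shows the wand's axis running from (690,60) through the head at (625,130), which extends to about (578,180), the label. I'll check that numerically in the scene view.

Run:
```python
from h import *
o,S=now(REL2)
P=np.array([o+S@[-90,0,17],o+S@[90,0,18],LAB,o+S@[90,27,18],o+S@[90,-27,18]])
print("scene",(proj("scene",P)-[180,70])*2.5);print("side",(proj("side",P)-[200,90])*2.5+[400,0])
z=np.array([-np.sin(np.radians(25))*np.cos(-.14),-np.sin(np.radians(25))*np.sin(-.14),np.cos(np.radians(25))])
print("off square",np.degrees(np.arccos(-S[:,0]@z)))
```

```text
scene [[301.156 -48.209]
 [192.303  43.245]
 [135.811  91.592]
 [191.747  64.147]
 [192.85   22.706]]
side [[691.203  56.103]
 [619.479 134.247]
 [580.127 178.406]
 [610.769 139.891]
 [627.971 128.744]]
off square 10.096106414202927
```

The predictions match the pictures: window and label are within about 3 px in both views, and the aim is 10° off square at 115 mm. Holding steady.

apply_moves:
  targets:
    - [0, 0, 0, 0, 0, 0]
    - [0, 0, 0, 0, 0, 0]
    - [0, 0, 0, 0, 0, 0]
    - [0, 0, 0, 0, 0, 0]
    - [0, 0, 0, 0, 0, 0]
    - [0, 0, 0, 0, 0, 0]
    - [0, 0, 0, 0, 0, 0]
    - [0, 0, 0, 0, 0, 0]
    - [0, 0, 0, 0, 0, 0]
    - [0, 0, 0, 0, 0, 0]
    - [0, 0, 0, 0, 0, 0]
    - [0, 0, 0, 0, 0, 0]

```text
clock: 30.48
eef_pos: [493.4, -253.0, 296.5]
tool_rot: [-1.566, 0.437, -0.137]
force: [0.1, -0.6, -1.7]
width: 32.9
```

```bash
python3 a1.py
```

```text
30.475 [ 493.372 -252.991  296.452] [-1.566  0.437 -0.137] [ 0.863  0.876 -1.085  1.311  0.618  1.8    1.239] [ 0.056 -0.61  -1.66 ] 32.858929566985964
tgt [ 495.611 -254.168  292.13 ] [-1.568  0.439 -0.139] (array([ 0.1  ,  0.073, -0.022]), array([-0.01 ,  0.011,  0.013])) world [ 2.238 -1.177 -4.322]
label in window [114.914  -1.29   -0.928] nose down 54.89324936580518 yaw -0.13643687171088503 win [ 555.457 -261.84   218.545]
```

Held for over 1.5 s. Now back over the mat by the reverse path.

apply_moves:
  targets:
    - [0, 0, 0.3, 0, 0, 0]
    - [0, 0, 0.5, 0, 0, 0]
    - [0, 0, 0.55, 0, 0, 0]
    - [0, 0, 0.55, 0, 0, 0]
    - [0, 0, 0.55, 0, 0, 0]
    - [0, 0, 0.55, 0, 0, 0]
    - [0, 0, 0.55, 0, 0, 0]
    - [0, 0, 0.55, 0, 0, 0]
    - [0, 0, 0.55, 0, 0, 0]
    - [0, 0, 0.55, 0, 0, 0]
    - [0, 0, 0.5, 0, 0, 0]
    - [0, 0, 0.3, 0, 0, 0]

```text
clock: 31.98
eef_pos: [526.8, -13.7, 297.6]
tool_rot: [-1.566, 0.437, -0.136]
force: [0.1, 0.6, -2.5]
width: 33.0
```

apply_moves:
  targets:
    - [0.2, 0.1, 0, 0, -0.1, -0.62]
    - [0.2, 0.1, 0, 0, -0.1, -0.62]
    - [0.2, 0.1, 0, 0, -0.1, -0.62]
    - [0.2, 0.1, 0, 0, -0.1, -0.62]
    - [0.2, 0.1, 0, 0, -0.1, -0.62]
    - [0.2, 0.1, 0, 0, -0.1, -0.62]
    - [0.2, 0.1, 0, 0, -0.1, -0.62]
    - [0.2, 0.1, 0, 0, -0.1, -0.62]
    - [0.2, 0.1, 0, 0, -0.1, -0.62]
    - [0.2, 0.1, 0, 0, -0.1, -0.62]
    - [0, 0, 0, 0, 0, -0.62]
    - [0, 0, 0, 0, 0, 0]

```text
clock: 33.48
eef_pos: [600.1, -20.9, 254.4]
tool_rot: [-1.569, -0.514, -0.005]
force: [-0.3, 0.1, -1.2]
width: 33.2
```

```bash
cat > p2.py <<'E'
from h import *
s,q,T=tool();print(s["clock"],q,s["tool_rot"],s["qpos"],s["force"],s["width"])
p,M=tool_for([585,-13,4],level(0),REL2)
print("up25",plan(p+[0,0,25],M),"down",plan(p,M),"z-tool",M.T@[0,0,-1])
o,S=now(REL2);print(o,S[:,0])
E
python3 p2.py
```

```text
33.475 [600.109 -20.919 254.387] [-1.569 -0.514 -0.005] [ 0.672  0.501 -0.973  2.112  1.258  0.497  0.356] [-0.312  0.137 -1.184] 33.16959326280777
up25 (array([-3.172,  4.35 ,  0.196]), array([ 0.021, -0.035, -0.05 ])) down (array([-3.48 ,  4.894,  0.195]), array([ 0.021, -0.035, -0.05 ])) z-tool [-0.498  0.867 -0.002]
[609.827 -21.276 242.819] [ 1.    -0.006 -0.007]
```

apply_moves:
  targets:
    - [-0.29, 0.4, 0.02, 0.02, -0.04, -0.05]
    - [-0.29, 0.4, 0.02, 0, 0, 0]
    - [-0.29, 0.4, 0.02, 0, 0, 0]
    - [-0.29, 0.4, 0.02, 0, 0, 0]
    - [-0.29, 0.4, 0.02, 0, 0, 0]
    - [-0.29, 0.4, 0.02, 0, 0, 0]
    - [-0.29, 0.4, 0.02, 0, 0, 0]
    - [-0.29, 0.4, 0.02, 0, 0, 0]
    - [-0.29, 0.4, 0.02, 0, 0, 0]
    - [-0.29, 0.4, 0.02, 0, 0, 0]
    - [-0.27, 0.35, 0, 0, 0, 0]
    - [0, 0, 0, 0, 0, 0]

```text
clock: 34.98
eef_pos: [579.8, -12.0, 39.5]
tool_rot: [-1.566, -0.522, -0.003]
force: [0.1, 0.3, -2.8]
width: 33.2
```

```bash
python3 p2.py
```

```text
34.975 [579.757 -11.984  39.538] [-1.566 -0.522 -0.003] [ 0.539  0.989 -0.89   2.316  2.237  0.834 -0.507] [ 0.073  0.271 -2.841] 33.24146429027065
up25 (array([-0.087, -0.078, -0.018]), array([-0.007, -0.027,  0.006])) down (array([-0.398,  0.464, -0.021]), array([-0.007, -0.027,  0.006])) z-tool [-0.498  0.867 -0.002]
[589.565 -12.28   28.045] [ 1.    -0.003  0.001]
```

Lowering the last 24 mm, straight down.

apply_moves:
  targets:
    - [-0.06, 0.11, 0, 0, 0, 0]
    - [-0.06, 0.11, 0, 0, 0, 0]
    - [-0.06, 0.11, 0, 0, 0, 0]
    - [-0.05, 0.09, 0, 0, 0, 0]
    - [-0.03, 0.05, 0, 0, 0, 0]
    - [-0.02, 0.035, 0, 0, 0, 0]
    - [0, 0, 0, 0, 0, 0]

```text
clock: 35.85
eef_pos: [579.7, -11.2, 18.0]
tool_rot: [-1.566, -0.524, -0.0]
force: [-0.0, 0.2, -2.1]
width: 33.3
```

apply_moves:
  targets:
    - [-0.02, 0.035, 0, 0, 0, 0]
    - [0, 0, 0, 0, 0, 0]

```text
clock: 36.1
eef_pos: [579.7, -11.3, 16.3]
tool_rot: [-1.566, -0.524, -0.0]
force: [-0.3, -0.9, -1.8]
width: 32.9
```

apply_moves:
  targets:
    - [-0.015, 0.025, 0, 0, 0, 0]
    - [0, 0, 0, 0, 0, 0]
    - [0, 0, 0, 0, 0, 0]

```text
clock: 36.48
eef_pos: [579.9, -11.2, 15.6]
tool_rot: [-1.566, -0.525, -0.0]
force: [-0.7, -0.1, 3.2]
width: 32.8
```

Contact with the mat (3 N up). Releasing, then backing off along the fingers.

apply_moves:
  targets:
    - [0, 0, 0, 0, 0, 0]
    - [0, 0, 0, 0, 0, 0]
    - [0, 0, 0, 0, 0, 0]
    - [0, 0, 0, 0, 0, 0]
    - [0, 0, 0, 0, 0, 0]
    - [0, 0, 0, 0, 0, 0]
    - [0, 0, 0, 0, 0, 0]
    - [0, 0, 0, 0, 0, 0]
  jaw: 1

```text
clock: 37.48
eef_pos: [579.7, -11.2, 15.2]
tool_rot: [-1.566, -0.524, -0.0]
force: [0.4, 0.5, -0.4]
width: 85.4
```

apply_moves:
  targets:
    - [0, -0.15, 0, 0, 0, 0]
    - [0, -0.3, 0, 0, 0, 0]
    - [0, -0.4, 0, 0, 0, 0.2]
    - [0, -0.4, 0, 0, 0, 0.3]
    - [0, -0.4, 0, 0, 0, 0.3]
    - [0, -0.4, 0, 0, 0, 0.3]
    - [0, -0.4, 0, 0, 0, 0.3]
    - [0, -0.3, 0, 0, 0, 0]
    - [0, 0, 0, 0, 0, 0]
    - [0, 0, 0, 0, 0, 0]

```text
clock: 38.72
eef_pos: [531.5, -11.8, 113.9]
tool_rot: [-1.566, -0.328, 0.001]
force: [0.2, 0.5, 0.2]
width: 85.1
```

Run:
```python
from h import *
import cv2
s,q,T=tool();print(s["clock"],q,s["qpos"],s["force"],s["width"])
o=np.array([589.5,-12,4]);print((proj("scene",np.array([o,o+[90,0,18]]))-[120,60])*3,(proj("side",np.array([o+[0,17,17]]))-[120,60])*3)
a=cv2.resize(get_image("scene")[40:384,150:350,::-1],(348,600),interpolation=cv2.INTER_CUBIC)
b=cv2.resize(get_image("side")[130:260,130:270,::-1],(420,390),interpolation=cv2.INTER_CUBIC)
im=np.zeros((600,780,3),np.uint8);im[:,:348]=a;im[:390,350:770]=b
cv2.imwrite("pics/f1.png",im)
```

```text
38.725 [531.513 -11.813 113.939] [ 0.474  0.668 -0.747  2.247  1.559  0.455  0.018] [0.202 0.45  0.239] 85.1226373958272
[[406.553 431.534]
 [312.975 435.025]] [[384.475 475.315]]
```

View pics/f1.png

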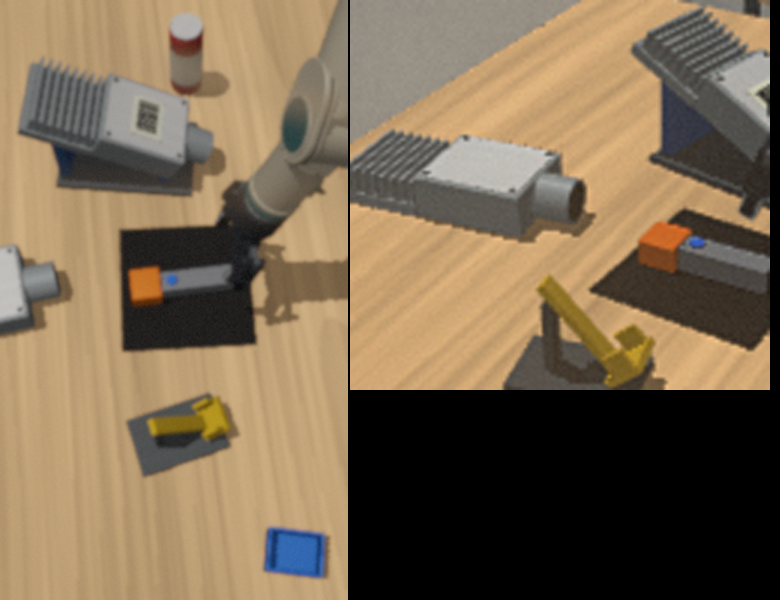

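The scanner lies flat in the middle of the mat (head at 145,285 in the scene crop). The fingers are open and clear of it, and the can, tub and lamp have not moved. Handing in.

```bash
python3 -c "
from cell import *
print(finish_job())"
```

```text
the job is handed in; nothing more can be done
None
```

I finished the whole sequence and handed the job in at about 39 s of the 69 s allowed. `finish_job()` reported no verdict, so the results below are my own checks.

**What I did**
- I lifted the scanner out of the holder and laid it on the mat within about 3 mm of the predicted spot, then let go.
- I took it again with the fingers tilted 30° forward, aimed it at the label and held it still for about 1.6 s.
- I then laid it back on the mat, opened the fingers and backed off.

**What my last checks showed**
- **Aim:** by calculation, the aim line passed within 2 mm of the label's middle, 115 mm away and about 10° off square. These figures rest on my fitted label pose, whose height came out at 121 mm. I used 124 mm, against the nominal 126 mm. The scene and side pictures agreed with the prediction to about 3 pixels.
- **Final placing:** the scanner lies flat about 5 mm from the mat's middle, with the fingers open at 85 mm and clear. The final picture shows the can and tub where they started.
- **Forces:** I saw no unexpected forces. The highest reading was 8.8 N, at the first touch on the mat.

**What did not go as planned**
- Wrist joint limits stopped my first plans, a 45° tilt at the holder and a 15° regrasp.
- In that regrasp attempt joint 7 read -2.941, right at its -2.94 limit. I backed off and made a half turn about the fingers to get the same grasp.
- That -2.941 reading is the one check I cannot rule out as a range violation.

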